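# Reset the turntable drive and seat its splined gear

### The arm

A 6-joint arm with a two-finger parallel gripper is mounted at the origin on the work surface. World frame = base frame: x ahead of the robot, y to its left, z up, the work surface at z = 0. Lengths are in m, angles in rad, forces in N, time in s.
With the tool pointing down it reaches from about 0.35 to 0.775 m from the base axis. Payload 7.3 kg.
Tool frame: the origin (TCP) lies midway between the tips of the shut fingers; the grasp point (between the pads) lies 19 mm behind it; z points along the fingers, y is the line along which they close (so a half turn about z gives the same grasp; the last joint's range is limited). The gripper opens to 92 mm and grips with 3 to 60 N. Pads are 19 mm wide; open, the fingers measure 130 mm over their backs; the gripper's body (75 mm by 190 mm) begins 47 mm behind the grasp point.
Start: joints at [-1.375, 0.342, 1.524, -0, 1.275, -0.146], TCP at [0.176, -0.495, 0.195] pointing down, gripper open.
Joint ranges: [-2.53, 2.53], [-0.77, 2.02], [0.04, 2.7], [-1, 4.14], [0.28, 2.66], [-3.11, 3.11]. Speed limits (rad/s): [2.57, 2.57, 3.14, 3.14, 3.14, 3.14].

### API

Orientations are given as [roll, pitch, yaw] about the fixed x, y, z axes, in that order (R = Rz(yaw) Ry(pitch) Rx(roll)).
In Python, from cell import monitor, vision, workorder gives the robot as it stands.
- The arm moves only by the tool move_arm, never from a script. Its argument "rows" is a list of rows, each a list of 5 numbers: the shift along the world's x, y, z in mm, then the turn about the world's z in rad, then the closure, from -1 (fully open) to 1 (shut). A call has 1 to 12 rows; each row shifts and turns the commanded pose from where the row before left it; what a row does not reach is not made up. A row lasts 1/10 s, in which the tool goes at most 50 mm and 8.59 degrees, less where a joint would pass 70% of its speed; a pose out of reach is approached as far as the arm can. A call is refused whole if a number of a shift passes 50 or a number of a turn 0.15, either way. A call with a gripper value outside its range is refused whole. The fingers move at their own pace and stop on an object; "newtons" is the grip in N (left out, the last holds). Time passes only in rows, so rows that do not move let the fingers close. It gives the time, the measured TCP pose, the force, the opening and the grip force at its end, in the units of the state.
- monitor.observe(): the state, without advancing time (a new reading comes with each control period).
- vision.read_camera(name): name is "scene" or "top" or "wrist"; returns the picture (480x640x3 uint8, red, green, blue); there is no depth.
- vision.get_calibration(name): a dict with "K" (3x3 intrinsics, pixels), "k1" (the pictures are not rectified: a ray, as slopes to the right and down, at radius r is drawn at 1 + k1 r^2 times it, then the intrinsics apply), "T" (4x4, takes a point from camera to world coordinates); the wrist camera has in their place "mount" (4x4, takes a point from camera to tool coordinates, whose origin is the TCP and whose axes are the flange's). Camera axes: x right, y up, looking along -z (the intrinsics and any distortion apply to the point x, -y, -z); pixel columns grow to the right and rows downward; lengths in m; the calibration is good to about 2 mm. A picture is of the moment at which its call begins: read the wrist's pose just before it. get_calibration takes no time and is no camera call.
- workorder.hand_in(): hands the job in; it is judged then, once.
The state is a dict: "time": time; "qpos": joint angles; "qvel": joint speeds; "joint_efforts": joint torques, N m; "tool_pos": TCP position; "tool_rot": TCP orientation; "contact_force": force on the tool from outside, world axes, zero at the start; "torque": the same for the moment, N m; "opening": finger opening in m; "grip_force": force on a finger pad.
Only numpy, scipy, OpenCV 4.12 (cv2) and the standard library are available. Lean on these libraries where they do the work, as an engineer would, in place of code of your own. Each camera call takes 0.05 s, during which the arm holds its last target. There are 200 camera calls.

### The job

The overload clutch of the model-railway turntable drive has tripped: reset it by pulling the red-handled sprung lever through its whole stroke to the stop, then ease it slowly back to rest, never letting it snap back. Then take the orange gear by its hub, turn it so that its grooves match the ribs of the brass shaft, slide it on and push it fully home, the black sprung collar pressed all the way down, and finish while still gripping the gear and holding it pressed there (I will fit the retaining pin meanwhile). Leave the locomotive and the screwdriver where they are.

Things in the scene. Friction and masses are not known exactly. Their poses are not given: they have to be found in the camera images.
- drive_unit: fixed turntable drive: dark base plate 110 x 270 x 12 mm (270 along y), a blue gearbox 100 x 110 mm, top 45 mm above the table, with the brass shaft on the +y half, a sprung red-handled lever on the -y half. Origin: centre of its underside, on the table; z up. Shaft axis at y = +70 mm, x = 0; lever pivot at y = -56 mm
- lever_pivot (a point): point on the lever's axis, fixed to the drive unit, 32 mm above the table; axes are the drive unit's. The lever turns about the line through this point along y. At rest it leans towards the unit's +x; pulling brings it over towards -x
- reset_lever (a joint): angle of the sprung lever: 0 at rest, where it leans 0.35 rad from upright towards the unit's +x; grows as it is pulled towards the unit's -x; stop at 0.75 rad. A return spring holds it at rest: about 4 N at the handle to start, 9 N at the stop; let go, it snaps back
- lever_handle (a point): middle of the red handle: level round bar, 16 mm diameter, 54 mm long along the unit's y, 75 mm from the lever's axis; this point is 33 mm from the pivot point along the unit's -y, 102 mm above the table at rest. The 6 mm thick steel arm is at the bar's end nearer the shaft; 60 mm free beneath the bar. Axes turn with the lever
- gear_center (a point): centre (18 mm above the underside) of the loose orange gear, about 80 g, lying hub up on a 4 mm mat. Toothed rim 69 mm across, 10 mm thick; round hub 30 mm across, top 36 mm above the underside. Through bore 22.8 mm with four inner teeth, 3 mm wide, reaching in to a 13 mm circle. z up; the four grooves between them lie along +-x and +-y, marked by white dots on the rim
- shaft_tip (a point): tip of the upright brass shaft, on its axis, 92 mm above the table; z up. Top 18 mm is a smooth pilot 10.8 mm in diameter (last 6 mm tapered); below are four ribs 5 mm wide, 20 mm across tip to tip, along +-x and +-y of this frame. Stiff friction (0.5 N m) holds the shaft, at a different angle each time. Gear fully home: its centre is 24 mm below this point
- shaft_ribs (a point): point on the shaft's axis level with the tops of the ribs, 18 mm below the tip; same axes as the tip. An unmeshed gear stops with its underside here; meshed, it slides 17 mm further to the collar, then 7 mm more against the spring. Any of four quarter turns meshes, with about 1 mm play sideways and 0.12 rad in turn
- collar (a joint): how far the black sprung collar (34 mm disc round the shaft's foot, top 57 mm above the table at rest) is pressed down: 0 at rest, stop at 0.007 m. The spring needs about 4 N to start and 10 N at the stop and pushes the gear back up if let go
- loco_center (a point): bystander: centre of the loose orange and blue model locomotive, 62 x 250 x 91 mm, long axis y, on the track; leave alone
- screwdriver_grip (a point): bystander: handle of a loose yellow screwdriver 160 mm long lying on the table; leave alone

How it is judged:
On the way, in this order (a step that is already met when the one before it is completed fails the run):
1. the lever is pulled through its stroke to the stop (value of joint reset_lever above 0.67 rad), for 0.1 s.
2. the lever is back at rest (value of joint reset_lever below 0.06 rad), for 0.2 s.
3. the gear is meshed and pressed fully home (value of joint collar above 0.0055 m and z of gear_center in the frame of shaft_tip below -0.0215 m and horizontal distance between gear_center and shaft_tip below 0.003 m and angle between gear_center's own z axis and vertical below 0.08 rad), for 0.2 s.
At the end, for the whole second after the job is handed in: The gear sits meshed on the shaft (axes within 3 mm, tilt below 0.08 rad, its centre at least 21.5 mm below the shaft's tip), the collar is pressed at least 5.5 of its 7 mm with more than 5 N from the gear, the fingers still hold the gear, and the lever is at rest (below 0.06 rad) (all of step 3 and contact force between the fingers and gear above 3 N and contact force between gear and collar above 5 N and value of joint reset_lever below 0.06 rad); the arm keeps its last pose, push and grip.
It fails at once if the lever snaps back (faster than 2 rad/s) (velocity of joint reset_lever below -2 rad/s).
It fails at once if the locomotive is moved by more than 25 mm (distance of loco_center from where it was at the start of the episode above 0.025 m).
It fails at once if the screwdriver is moved by more than 25 mm (distance of screwdriver_grip from where it was at the start of the episode above 0.025 m).
It also fails if it takes over 72 s, if anything falls off the work surface, if the arm or the gripper's body presses on something with over 40 N, if the wrist force passes 120 N, or if a joint passes its speed limit or range.

## Working session

There is one attempt and no reset: what is moved stays moved. The work goes in short steps, Python scripts to look and compute and a tool call to move; the robot and the scene stay as the last step left them, time stands still between calls to the robot, and variables do not carry over. Pictures are saved under pics/ and viewed, at most 10 in all, crops included, and the job is handed in when it is done.

Besides the shell and the picture viewer there is one more tool, called after "Request:" by a JSON object that holds its "op" and its "data". move_arm: Moves the arm, as the interface text tells. Its arguments: {"type":"object","properties":{"rows":{"type":"array","items":{"type":"array","items":{"type":"number"}}},"newtons":{"type":"number"}},"required":["rows"]}

```bash
mkdir -p pics; ls
cat > h.py <<'E'
import numpy as np, cv2
from cell import monitor, vision, workorder
from scipy.spatial.transform import Rotation as R
def snap(n,f):
    s=monitor.observe(); im=vision.read_camera(n); cv2.imwrite(f'pics/{f}.png',im[:,:,::-1]); return s,im
def camT(n,s=None):
    c=vision.get_calibration(n)
    if 'T' in c: return c,np.array(c['T'])
    T=np.eye(4); T[:3,:3]=R.from_euler('xyz',s['tool_rot']).as_matrix() if len(s['tool_rot'])==3 else None; T[:3,3]=s['tool_pos']
    return c,T@np.array(c['mount'])
def ray(n,uv,s=None):
    c,T=camT(n,s); K=np.array(c['K'])
    d=np.array([(uv[0]-K[0,2])/K[0,0],(uv[1]-K[1,2])/K[1,1]]); p=d.copy()
    for _ in range(30): p=d/(1+c['k1']*(p@p))
    return T[:3,3],T[:3,:3]@np.array([p[0],-p[1],-1])
def atz(n,uv,z,s=None):
    o,d=ray(n,uv,s); return o+d*(z-o[2])/d[2]
def proj(n,P,s=None):
    c,T=camT(n,s); K=np.array(c['K']); q=np.linalg.inv(T)@np.r_[P,1]; p=np.array([q[0],-q[1]])/-q[2]
    p=p*(1+c['k1']*(p@p)); return K[:2,:2]@p+K[:2,2]
E
python3 - <<'E'
from h import *
for n in ['top','scene','wrist']:
    s,_=snap(n,n+'0'); c=vision.get_calibration(n); print(n,c)
print(s)
E
```

```text
pics
top {'K': array([[588.1589097 ,   0.        , 323.13907026],
       [  0.        , 588.1589097 , 235.66827529],
       [  0.        ,   0.        ,   1.        ]]), 'k1': 0.04294122034039636, 'T': array([[ 0.02004751,  0.98556874, -0.16808438,  0.4132199 ],
       [-0.99979756,  0.02005053, -0.00167937, -0.03335422],
       [ 0.00171505,  0.16808402,  0.98577118,  1.08170406],
       [ 0.        ,  0.        ,  0.        ,  1.        ]])}
scene {'K': array([[480.08652998,   0.        , 324.89881568],
       [  0.        , 480.08652998, 237.6093879 ],
       [  0.        ,   0.        ,   1.        ]]), 'k1': -0.0555872855226447, 'T': array([[-0.59620321, -0.65688343,  0.46156895,  0.9515254 ],
       [ 0.80273404, -0.49680901,  0.32984674,  0.23123884],
       [ 0.01264075,  0.56717279,  0.82350181,  0.78021961],
       [ 0.        ,  0.        ,  0.        ,  1.        ]])}
wrist {'K': array([[377.3870691 ,   0.        , 327.98852783],
       [  0.        , 377.3870691 , 241.75894215],
       [  0.        ,   0.        ,   1.        ]]), 'k1': -0.0119974311272384, 'mount': arra
[... 320 characters left out ...]
.00000000e+00]])}
{'time': 0.1, 'qpos': array([-1.37500429e+00,  3.42624599e-01,  1.52494861e+00,  1.08027751e-06,
        1.27540905e+00, -1.46015067e-01]), 'qvel': array([ 0.00151176,  0.00132176, -0.00063663,  0.00073919, -0.00034069,
        0.0001794 ]), 'joint_efforts': array([ 2.54863247e-03, -4.32007456e+01, -2.44692492e+01,  7.21649034e-02,
        5.26520493e-02, -3.55008660e-05]), 'tool_pos': array([ 0.17590561, -0.49420507,  0.1944198 ]), 'tool_rot': array([-3.14021799e+00, -2.03204287e-04,  3.41806645e-01]), 'contact_force': array([ 0.22254142, -0.27200625, -0.25886244]), 'torque': array([ 0.05382125, -0.01240702, -0.04725071]), 'grip_force': 0.0, 'opening': 0.09163344099146303}
```

View pics/top0.png

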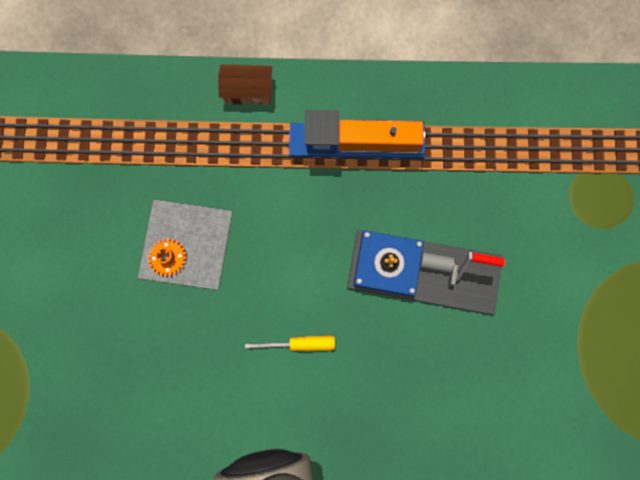

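View pics/scene0.png

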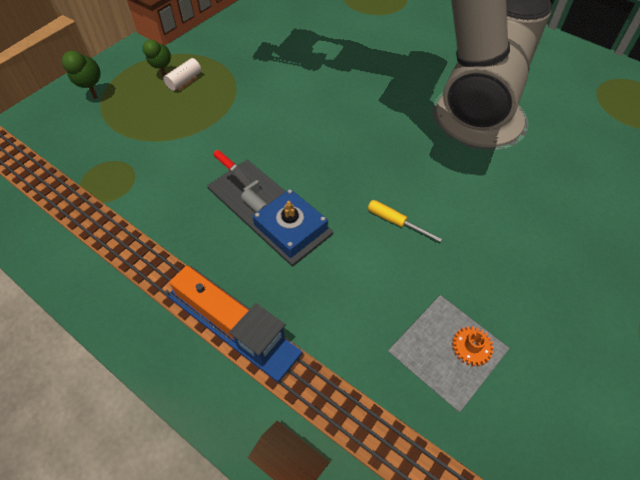

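Run:
```python
import cv2,numpy as np
im=cv2.imread('pics/top0.png')
a=cv2.resize(im[220:320,340:520],None,fx=4.4,fy=4.4,interpolation=cv2.INTER_CUBIC) #792x440
b=cv2.resize(im[230:285,140:195],(440,440),interpolation=cv2.INTER_CUBIC)
cv2.imwrite('pics/c1.png',a);cv2.imwrite('pics/c2.png',b)
```

```text
(no output)
```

View pics/c1.png

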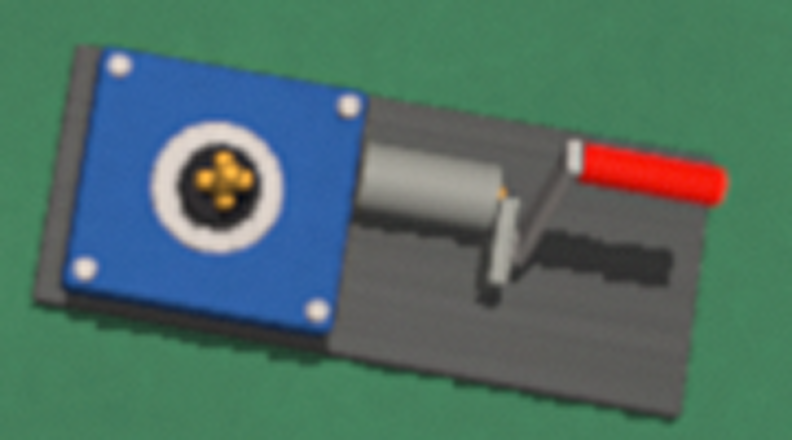

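View pics/c2.png

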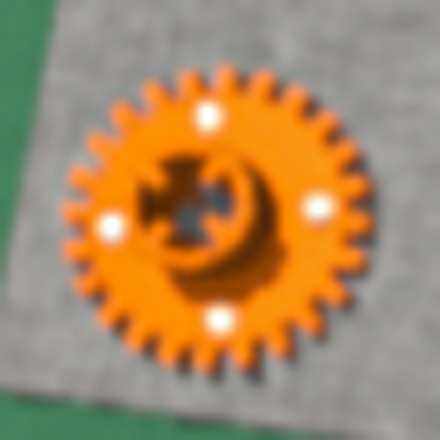

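Run:
```python
from h import *
m=lambda p:(340+(p[0]+.5)/4.4-.5,220+(p[1]+.5)/4.4-.5)
g=lambda p:(140+(p[0]+.5)/8-.5,230+(p[1]+.5)/8-.5)
S=np.array([atz('top',m(p),.046) for p in [(119,65),(349,105),(318,311),(85,268)]])
print(S.round(4),S.mean(0))
y=(S[0]+S[3]-S[1]-S[2])[:2]; x=(S[0]+S[1]-S[2]-S[3])[:2]
print('yaw',np.arctan2(y[1],y[0])-np.pi/2,np.arctan2(x[1],x[0]))
print('plate LR corner, LL',atz('top',m((678,418)),.012),atz('top',m((35,302)),.012))
D=np.array([atz('top',g(p),.014) for p in [(208,116),(318,207),(220,320),(111,228)]])
print(D.round(4),D.mean(0)); 
for a,b in ((0,2),(3,1)):
  v=D[a]-D[b]; print(np.arctan2(v[1],v[0]))
print('handle ends',atz('top',m((585,165)),.102),atz('top',m((722,187)),.102))
print('tip',atz('top',m((227,180)),.083))
Q=np.array([atz('top',m(p),.074) for p in [(224,160),(248,185),(226,201),(205,181)]]);print(Q)
```

```text
[[ 0.5937 -0.1093  0.046 ]
 [ 0.5792 -0.2024  0.046 ]
 [ 0.4957 -0.1894  0.046 ]
 [ 0.5109 -0.0963  0.046 ]] [ 0.54486879 -0.14935029  0.046     ]
yaw -0.15853556407321223 -0.15519605268529651
plate LR corner, LL [ 0.45797019 -0.34085223  0.012     ] [ 0.49963577 -0.07784494  0.012     ]
[[0.5738 0.2566 0.014 ]
 [0.5533 0.2302 0.014 ]
 [0.527  0.2508 0.014 ]
 [0.5476 0.2768 0.014 ]] [0.5504476  0.25358991 0.014     ]
0.12311426672120285
1.6933155282119268
handle ends [ 0.54892175 -0.28271324  0.102     ] [ 0.54158818 -0.33424438  0.102     ]
tip [ 0.54278434 -0.1488469   0.083     ]
[[ 0.5518352  -0.1487096   0.074     ]
 [ 0.54214871 -0.15810716  0.074     ]
 [ 0.53566383 -0.14949794  0.074     ]
 [ 0.54337896 -0.1412731   0.074     ]]
```

Request:
{"op": "move_arm", "data": {"rows": [[31,15,0,0.09,-1],[31,15,0,0.09,-1],[31,15,0,0.09,-1],[31,15,0,0.09,-1],[31,15,0,0.09,-1],[31,16,0,0.09,-1],[31,16,0,0.09,-1],[31,16,0,0.09,-1],[31,16,0,0.09,-1],[31,16,0,0.09,-1],[31,16,0,0.09,-1],[28,14,0,0.08,-1]]}}

```text
time: 1.35
tool_pos: [0.5463, -0.3085, 0.1946]
tool_rot: [-3.141, -0.0, 1.416]
contact_force: [-1.6, -0.9, 0.4]
opening: 0.0918
grip_force: 0.0
```

Request:
{"op": "move_arm", "data": {"rows": [[0,0,0,0,-1],[0,0,0,0,-1]]}}

```text
time: 1.55
tool_pos: [0.5449, -0.3092, 0.1943]
tool_rot: [-3.14, -0.0, 1.412]
contact_force: [-0.2, -0.2, -0.2]
opening: 0.0916
grip_force: 0.0
```

Run:
```python
from h import *
s,im=snap('wrist','w1'); print(s)
for P in [(.5445,-.310,.1025),(.549,-.2835,.1025),(.544,-.149,.092)]: print(proj('wrist',np.array(P),s))
```

```text
{'time': 1.55, 'qpos': array([-6.38178620e-01,  5.33586904e-01,  1.21980522e+00, -4.16847678e-04,
        1.38952202e+00, -4.79463967e-01]), 'qvel': array([-0.03122535, -0.01645984,  0.01620052, -0.00468702, -0.00133084,
        0.00295041]), 'joint_efforts': array([ 1.32440921e+00, -5.35057783e+01, -2.58868486e+01,  1.98446936e-01,
        4.79245547e-02, -3.73850169e-02]), 'tool_pos': array([ 0.54488701, -0.30920866,  0.19429576]), 'tool_rot': array([-3.14023106e+00, -2.45921297e-04,  1.41215693e+00]), 'contact_force': array([-0.18869175, -0.20528643, -0.22826123]), 'torque': array([-0.06978292, -0.04501455, -0.02220213]), 'grip_force': 0.0, 'opening': 0.09163740296538886}
[327.40265116 236.3628628 ]
[327.73326422 201.47780521]
[290.0771098   10.37559946]
```

View pics/w1.png

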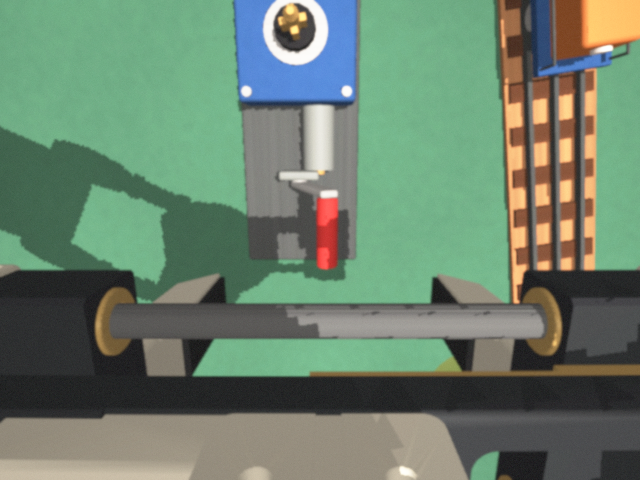

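Request:
{"op": "move_arm", "data": {"rows": [[0,0,-30,0,-1],[0,0,-30,0,-1],[0,0,-30,0,-1],[0,0,-20,0,-1],[0,0,0,0,-1],[0,0,0,0,0],[0,0,0,0,1],[0,0,0,0,1],[0,0,0,0,1],[0,0,0,0,1]], "newtons": 25}}

```text
time: 2.6
tool_pos: [0.5452, -0.3098, 0.0857]
tool_rot: [3.141, 0.0, 1.412]
contact_force: [0.7, 0.3, 0.0]
opening: 0.0566
grip_force: 0.0
```

Request:
{"op": "move_arm", "data": {"rows": [[0,0,-2,0,1],[0,0,0,0,1],[0,0,0,0,1],[0,0,0,0,1],[0,0,0,0,1],[0,0,0,0,1],[0,0,0,0,1],[0,0,0,0,1]]}}

```text
time: 3.4
tool_pos: [0.545, -0.3097, 0.0831]
tool_rot: [3.141, 0.0, 1.412]
contact_force: [1.2, 0.4, 0.4]
opening: 0.0004
grip_force: 0.0
```

Run:
```python
from h import *
snap('scene','s1'); s,im=snap('wrist','w2')
a=cv2.imread('pics/s1.png')[120:280,180:380]; a=cv2.resize(a,(600,480),interpolation=cv2.INTER_CUBIC)
cv2.imwrite('pics/s1c.png',a)
```

```text
(no output)
```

View pics/s1c.png

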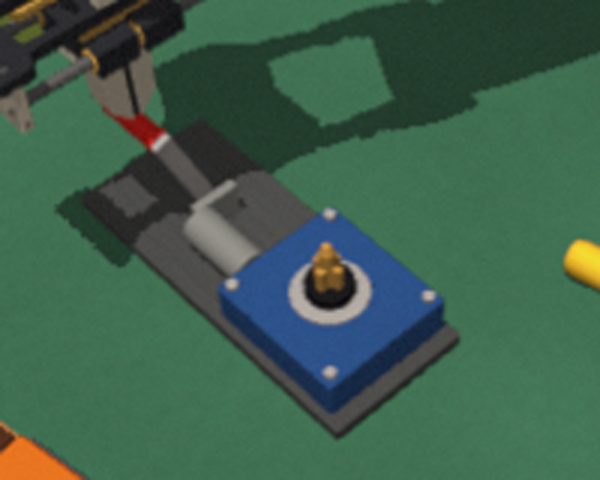

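Run:
```python
from h import *
s=monitor.observe();print(s['tool_pos'],s['contact_force'],s['torque'])
f=lambda P:((proj('scene',np.array(P))-[180,120])*3).round()
print(f(s['tool_pos']),'bar',f((.5445,-.310,.1025)),f((.549,-.2835,.1025)),f((.540,-.3367,.1025)),'tip',f((.544,-.149,.092)))
```

```text
[ 0.54500677 -0.30964634  0.08304833] [ 0.17527603 -0.42625294  0.61693916] [-0.04458106 -0.08002522  0.02489923]
[129. 139.] bar [124. 117.] [149. 140.] [99. 95.] tip [319. 244.]
```

View pics/w2.png

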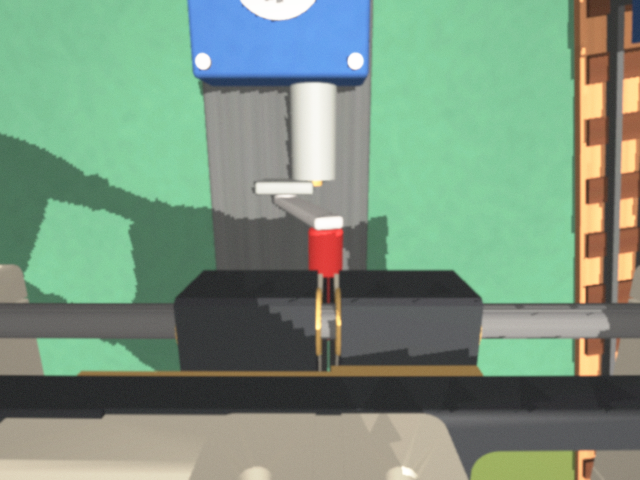

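Run:
```python
from h import *
s=monitor.observe()
for P in [(.549,-.2835,.1025),(.5445,-.31,.1025)]: print(proj('wrist',np.array(P),s))
for z in (.083,.102,.12): print(z,proj('wrist',np.array([*s['tool_pos'][:2],z]),s))
a=cv2.imread('pics/w2.png')[200:400,260:400]; b=cv2.imread('pics/s1.png')[120:185,180:260]
cv2.imwrite('pics/z.png',np.hstack([cv2.resize(a,(385,550),interpolation=3),cv2.resize(b,(400,550),interpolation=2)]))
```

```text
[326.74252378 234.15769689]
[326.2704002  288.61649905]
0.083 [327.28620747 274.48701036]
0.102 [327.19625734 287.40259797]
0.12 [327.09249719 302.30349426]
```

View pics/z.png

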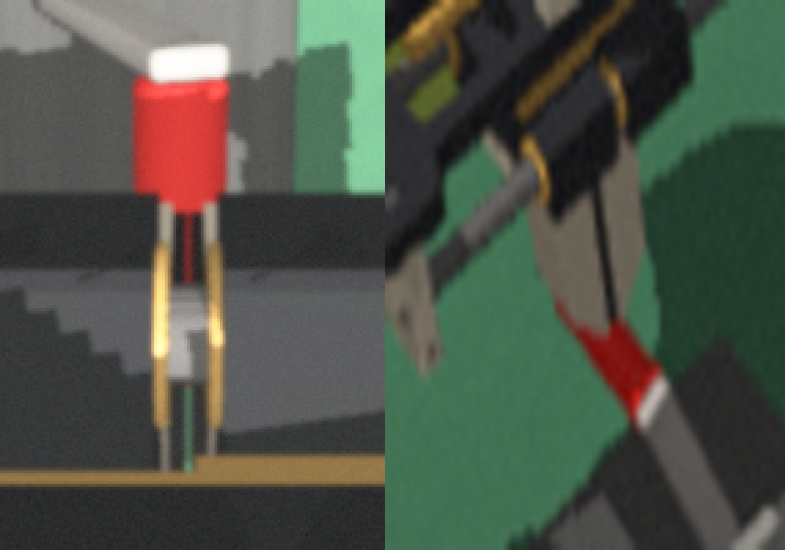

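Request:
{"op": "move_arm", "data": {"rows": [[0,0,-2,0,1],[0,0,-2,0,1],[0,0,0,0,1]]}}

```text
time: 3.8
tool_pos: [0.545, -0.3097, 0.079]
tool_rot: [3.141, 0.0, 1.412]
contact_force: [0.3, 0.3, -0.1]
opening: 0.0006
grip_force: 0.1
```

Request:
{"op": "move_arm", "data": {"rows": [[0,0,-3,0,1],[0,0,-3,0,1],[0,0,0,0,1],[-3,0,0,0,1],[-3,1,0,0,1],[0,0,0,0,1]]}}

```text
time: 4.4
tool_pos: [0.545, -0.3101, 0.0786]
tool_rot: [3.126, 0.004, 1.412]
contact_force: [11.2, 3.2, 18.3]
opening: 0.0004
grip_force: 9.2
```

Run:
```python
from h import *
snap('scene','s2'); s,_=snap('wrist','w3')
a=cv2.imread('pics/w3.png')[200:400,260:400]; b=cv2.imread('pics/s2.png')[120:185,180:260]
cv2.imwrite('pics/z2.png',np.hstack([cv2.resize(a,(385,550),interpolation=3),cv2.resize(b,(400,550),interpolation=2)]))
# red blob extents, scene & wrist
for n in ('s1','s2','w2','w3'):
    im=cv2.imread(f'pics/{n}.png').astype(int); m=(im[:,:,2]>120)&(im[:,:,1]<60)&(im[:,:,0]<60)
    if n[0]=='s': m[:,300:]=0
    y,x=np.nonzero(m); print(n,m.sum(),x.min(),x.max(),y.min(),y.max())
```

```text
s1 59 221 234 159 168
s2 49 222 233 160 168
w2 508 309 341 229 278
w3 580 308 342 230 278
```

View pics/z2.png

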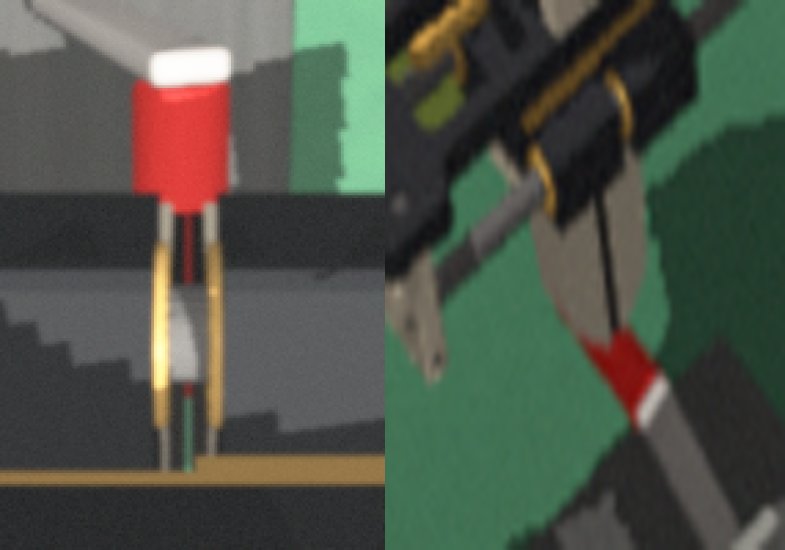

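Request:
{"op": "move_arm", "data": {"rows": [[3,0,5,0,1],[3,-1,10,0,1],[0,0,10,0,-1],[0,0,0,0,-1],[0,0,0,0,-1],[0,0,0,0,-1],[0,0,0,0,-1],[0,0,0,0,-1],[0,0,0,0,-1],[0,0,0,0,-1]]}}

```text
time: 5.5
tool_pos: [0.5449, -0.3096, 0.0979]
tool_rot: [-3.141, -0.0, 1.412]
contact_force: [0.4, -0.5, 0.2]
opening: 0.0597
grip_force: 0.0
```

Request:
{"op": "move_arm", "data": {"rows": [[0,0,-10,0,-1],[0,0,-10,0,-1],[0,0,-10,0,-1],[0,0,-8,0,-1],[0,0,0,0,-1]]}}

```text
time: 6.0
tool_pos: [0.5441, -0.309, 0.0581]
tool_rot: [-3.139, -0.001, 1.412]
contact_force: [-0.4, 0.8, 0.4]
opening: 0.0917
grip_force: 0.0
```

Request:
{"op": "move_arm", "data": {"rows": [[0,0,0,0,1],[0,0,0,0,1],[0,0,0,0,1],[0,0,0,0,1],[0,0,0,0,1],[0,0,0,0,1],[0,0,0,0,1],[0,0,0,0,1],[0,0,0,0,1],[0,0,0,0,1]], "newtons": 25}}

```text
time: 7.0
tool_pos: [0.5444, -0.3095, 0.0599]
tool_rot: [-3.14, -0.0, 1.412]
contact_force: [-11.5, 0.8, 2.9]
opening: 0.0165
grip_force: 6.1
```

Request:
{"op": "move_arm", "data": {"rows": [[-5,0.8,1.6,0,1],[-5,0.8,1.2,0,1],[-5,0.8,0.9,0,1],[-5,0.8,0.6,0,1],[-5,0.8,0.2,0,1],[-5,0.8,-0.1,0,1],[0,0,0,0,1]]}}

```text
time: 7.7
tool_pos: [0.5187, -0.3056, 0.0669]
tool_rot: [3.132, 0.002, 1.411]
contact_force: [9.6, 1.3, 4.7]
opening: 0.0152
grip_force: 25.0
```

Request:
{"op": "move_arm", "data": {"rows": [[-5,0.8,-0.5,0,1],[-5,0.8,-0.8,0,1],[-5,0.8,-1.1,0,1],[-5,0.8,-1.5,0,1],[-5,0.8,-2,0,1],[0,0,0,0,1],[0,0,0,0,1]]}}

```text
time: 8.4
tool_pos: [0.4939, -0.3019, 0.0612]
tool_rot: [3.132, 0.003, 1.411]
contact_force: [8.1, 2.5, 6.8]
opening: 0.0154
grip_force: 25.0
```

Request:
{"op": "move_arm", "data": {"rows": [[-2,0.3,-0.7,0,1],[-2,0.3,-0.7,0,1],[-2,0.3,-0.7,0,1],[0,0,0,0,1],[0,0,0,0,1]]}}

```text
time: 8.9
tool_pos: [0.4896, -0.3013, 0.0599]
tool_rot: [3.128, 0.003, 1.411]
contact_force: [12.7, 3.6, 8.1]
opening: 0.0153
grip_force: 25.0
```

Request:
{"op": "move_arm", "data": {"rows": [[4,-0.6,1.5,0,1],[4,-0.6,1.5,0,1],[4,-0.6,1.2,0,1],[4,-0.6,1,0,1],[4,-0.6,0.8,0,1],[4,-0.6,0.6,0,1],[4,-0.6,0.4,0,1],[4,-0.6,0.1,0,1],[4,-0.6,-0.1,0,1],[4,-0.6,-0.3,0,1],[4,-0.6,-0.6,0,1],[0,0,0,0,1]]}}

```text
time: 10.1
tool_pos: [0.5279, -0.307, 0.0618]
tool_rot: [-3.141, 0.0, 1.412]
contact_force: [1.8, -4.7, -0.1]
opening: 0.0154
grip_force: 25.0
```

Request:
{"op": "move_arm", "data": {"rows": [[4,-0.6,0,0,1],[4,-0.6,-0.5,0,1],[4,-0.6,-0.7,0,1],[3,-0.5,-0.8,0,1],[2,-0.3,-0.4,0,1],[2,-0.3,0,0,1],[0,0,0,0,1],[0,0,0,0,1]]}}

```text
time: 10.9
tool_pos: [0.5436, -0.3094, 0.0589]
tool_rot: [-3.134, -0.001, 1.412]
contact_force: [-8.4, -4.3, 3.3]
opening: 0.0154
grip_force: 25.0
```

Request:
{"op": "move_arm", "data": {"rows": [[2,-0.3,0,0,1],[0,0,0,0,1],[0,0,0,0,1]]}}

```text
time: 11.2
tool_pos: [0.5436, -0.3093, 0.0588]
tool_rot: [-3.13, -0.001, 1.412]
contact_force: [-14.5, -4.4, 7.2]
opening: 0.0152
grip_force: 25.0
```

Request:
{"op": "move_arm", "data": {"rows": [[0,0,0,0,-0.5],[0,0,0,0,-1],[0,0,0,0,-1],[0,0,0,0,-1],[0,0,0,0,-1],[0,0,0,0,-1],[0,0,0,0,-1],[0,0,0,0,-1],[0,0,20,0,-1],[0,0,40,0,-1],[0,0,40,0,-1],[0,10,30,0,-1]]}}

```text
time: 12.4
tool_pos: [0.5493, -0.3009, 0.1928]
tool_rot: [3.139, 0.002, 1.411]
contact_force: [0.6, 0.1, -0.4]
opening: 0.0918
grip_force: 0.0
```

Request:
{"op": "move_arm", "data": {"rows": [[-4,22,-18,0,-1],[-4,22,-18,0,-1],[-4,22,-18,0,-1],[-4,21,-18,0,-1],[0,0,0,0,-1],[0,0,0,0,-1]]}}

```text
time: 13.0
tool_pos: [0.5334, -0.213, 0.1186]
tool_rot: [3.141, 0.001, 1.413]
contact_force: [1.0, -0.2, -0.1]
opening: 0.092
grip_force: 0.0
```

Run:
```python
from h import *
s,im=snap('wrist','w4'); snap('top','t4'); np.save('s4.npy',s,allow_pickle=True)
print(s['tool_pos'],s['tool_rot'])
p=proj('wrist',np.array([.544,-.149,.08]),s); print(p, proj('wrist',np.array([.544,-.149,.05]),s))
u,v=p.astype(int); u0,v0=max(u-40,0),max(v-40,0); print(u0,v0)
cv2.imwrite('pics/w4c.png',cv2.resize(cv2.imread('pics/w4.png')[v0:v0+80,u0:u0+80],(560,560),interpolation=cv2.INTER_CUBIC))
for n in ('top0','t4'):
    im=cv2.imread(f'pics/{n}.png').astype(int); m=(im[:,:,2]>150)&(im[:,:,1]<60)&(im[:,:,0]<60)
    y,x=np.nonzero(m); print(n,m.sum(),x.mean(),y.mean())
```

```text
[ 0.53337804 -0.21299206  0.11861284] [3.14098119e+00 5.19725727e-04 1.41259384e+00]
[328.04952178 148.38326028] [328.04174814 148.20139041]
288 108
top0 264 487.8939393939394 259.219696969697
t4 0 nan nan<stdin>:9: RuntimeWarning: Mean of empty slice.
  ret = ret.dtype.type(ret / rcount)
```

View pics/w4c.png

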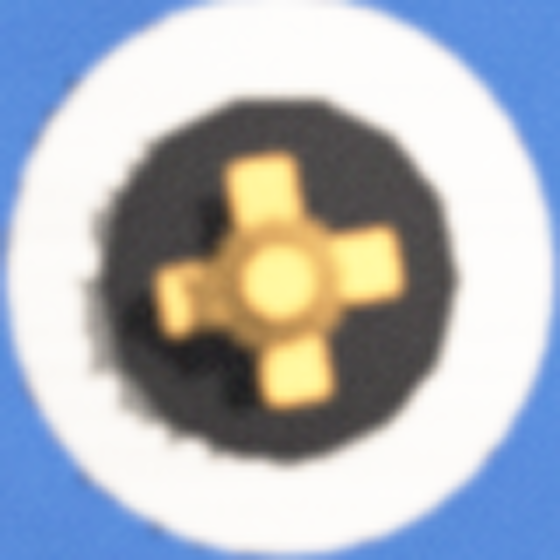

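Run:
```python
from h import *
s=np.load('s4.npy',allow_pickle=True).item()
m=lambda p:(288+(p[0]+.5)/7-.5,108+(p[1]+.5)/7-.5)
Q=[atz('wrist',m(p),.074,s)[:2] for p in [(262,156),(298,407),(160,301),(403,265)]]
for a,b in ((0,1),(2,3)):
    v=Q[a]-Q[b]; print((Q[a]+Q[b])/2,np.hypot(*v),np.arctan2(v[1],v[0])%(np.pi/2))
print(atz('wrist',m((281,283)),.088,s), atz('wrist',m((283,275)),.045,s))
```

```text
[ 0.54376639 -0.14874705] 0.021264040354272713 1.5589028413188146
[ 0.54385899 -0.14877453] 0.021174689214413508 1.5556234077496542
[ 0.54384895 -0.14872995  0.088     ] [ 0.54410956 -0.14813809  0.045     ]
```

Request:
{"op": "move_arm", "data": {"rows": [[0,10,20,0.01,-1],[1,39,0,0.02,-1],[1,39,0,0.02,-1],[1,39,0,0.02,-1],[2,39,0,0.02,-1],[2,39,0,0.02,-1],[2,39,0,0.02,-1],[2,39,0,0.01,-1],[2,39,-10,0.01,-1],[2,39,-20,0,-1],[1,39,-20,0,-1],[0,0,-10,0,-1]]}}

```text
time: 14.3
tool_pos: [0.5492, 0.1908, 0.0773]
tool_rot: [3.141, -0.001, 1.565]
contact_force: [-0.5, -1.2, 0.6]
opening: 0.0919
grip_force: 0.0
```

Request:
{"op": "move_arm", "data": {"rows": [[0,0,0,0,-1],[0,0,0,0,-1]]}}

```text
time: 14.5
tool_pos: [0.55, 0.186, 0.0789]
tool_rot: [3.14, 0.0, 1.561]
contact_force: [0.5, 0.5, -0.0]
opening: 0.0915
grip_force: 0.0
```

Run:
```python
from h import *
s,im=snap('wrist','w5'); np.save('s5.npy',s,allow_pickle=True); print(s['tool_pos'],s['tool_rot'],s['opening'])
print(proj('wrist',np.array([.5504,.2536,.014]),s))
im=im.astype(int); hsv=cv2.cvtColor(im.astype(np.uint8),cv2.COLOR_RGB2HSV)
u,v=proj('wrist',np.array([.5504,.2536,.014]),s)
m=((hsv[:,:,1]<70)&(hsv[:,:,2]>190)).astype(np.uint8)
n,l,st,c=cv2.connectedComponentsWithStats(m)
D=[]
for i in range(1,n):
    if 4<st[i,4]<200 and np.hypot(*(c[i]-[u,v]))<60: print(c[i],st[i,4]); D.append(atz('wrist',c[i],.014,s)[:2])
D=np.array(D);print(D,D.mean(0)); d=D-D.mean(0); print(np.arctan2(d[:,1],d[:,0])%(np.pi/2), np.hypot(*d.T))
# full gear blob centre
o=((hsv[:,:,0]>5)&(hsv[:,:,0]<22)&(hsv[:,:,1]>150)&(hsv[:,:,2]>80)).astype(np.uint8); o[:, :int(u)-80]=0;o[:,int(u)+80:]=0;o[int(v)+70:]=0
k=max(cv2.findContours(o,0,1)[0],key=cv2.contourArea); print('circ',cv2.minEnclosingCircle(k),atz('wrist',cv2.minEnclosingCircle(k)[0],.014,s))
# red blob of lever now
t,im=snap('top','t5')
for f in ('top0','t5'):
    im=cv2.imread(f'pics/{f}.png').astype(int); m=(im[:,:,2]>150)&(im[:,:,1]<60)&(im[:,:,0]<60)
    y,x=np.nonzero(m); print(f,m.sum(),x.mean(),y.mean())
```

```text
[0.54996519 0.18601901 0.07887024] [3.14037186e+00 1.93976865e-04 1.56055588e+00] 0.09145019272423968
[326.84737499 143.89877123]
[320.94520548 105.65753425] 73
[361.54411765 138.57352941] 68
[318.76335878 146.1221374 ] 131
[290.0625  148.15625] 64
[320.4 157.8] 5
[330.38983051 179.3220339 ] 59
[[0.54688532 0.27735174]
 [0.57306607 0.25674242]
 [0.54508866 0.25224234]
 [0.52624088 0.25114621]
 [0.54604868 0.24475185]
 [0.55251804 0.23061521]] [0.54830794 0.25214163]
[0.05637098 0.18373381 1.53952184 0.04507812 1.27409268 0.19314034] [0.02525022 0.02518198 0.00322085 0.0220895  0.00772743 0.02193426]
circ ((321.0660705566406, 145.45921325683594), 30.264347076416016) [0.54660333 0.25264818 0.014     ]
top0 264 487.8939393939394 259.219696969697
t5 267 487.76404494382024 259.2771535580524
```

Request:
{"op": "move_arm", "data": {"rows": [[0,14,-4,0,0],[0,14,-6,0,-0.1],[0,14,-6,0,-0.1],[0,14,-6,0,-0.1],[0,12,-6,0,-0.1],[0,0,-6,0,-0.1],[0,0,-5,0,-0.1],[0,0,0,0,-0.1]], "newtons": 20}}

```text
time: 15.4
tool_pos: [0.5484, 0.2547, 0.0381]
tool_rot: [-3.14, 0.001, 1.562]
contact_force: [-0.5, 0.2, -0.2]
opening: 0.0506
grip_force: 0.0
```

Request:
{"op": "move_arm", "data": {"rows": [[0,0,-4,0,-0.1],[0,0,-4,0,-0.1],[0,0,-4,0,-0.1],[0,0,-4,0,-0.1],[0,0,-4,0,-0.1],[0,0,0,0,-0.1]]}}

```text
time: 16.0
tool_pos: [0.5486, 0.2551, 0.0184]
tool_rot: [-3.14, 0.0, 1.562]
contact_force: [0.1, -0.3, 0.4]
opening: 0.0508
grip_force: 0.0
```

Request:
{"op": "move_arm", "data": {"rows": [[1,-1,-2,0,-0.1],[0,0,-2,0,-0.1],[0,0,-2,0,-0.1],[0,0,0,0,-0.1]]}}

```text
time: 16.4
tool_pos: [0.5498, 0.2542, 0.0128]
tool_rot: [-3.141, 0.0, 1.562]
contact_force: [-0.5, 0.5, -0.1]
opening: 0.0502
grip_force: 0.0
```

Request:
{"op": "move_arm", "data": {"rows": [[0,0,-3,0,-0.1],[0,0,-3,0,-0.1],[0,0,-3,0,-0.1],[0,0,0,0,-0.1]]}}

```text
time: 16.8
tool_pos: [0.5496, 0.2541, 0.0035]
tool_rot: [-3.141, 0.0, 1.562]
contact_force: [0.2, 0.4, 0.8]
opening: 0.0505
grip_force: 0.0
```

Request:
{"op": "move_arm", "data": {"rows": [[0,0,-2,0,-0.1],[0,0,-2,0,-0.1],[0,0,0,0,-0.1]]}}

```text
time: 17.1
tool_pos: [0.5498, 0.2542, -0.0002]
tool_rot: [-3.141, 0.0, 1.562]
contact_force: [-0.3, 0.3, -0.5]
opening: 0.0506
grip_force: 0.0
```

Request:
{"op": "move_arm", "data": {"rows": [[0,0,-3,0,-0.1],[0,0,-3,0,-0.1],[0,0,-2,0,-0.1],[0,0,0,0,-0.1]]}}

```text
time: 17.5
tool_pos: [0.5497, 0.2542, -0.0083]
tool_rot: [-3.141, 0.0, 1.562]
contact_force: [-0.4, 0.1, -0.2]
opening: 0.0505
grip_force: 0.0
```

Request:
{"op": "move_arm", "data": {"rows": [[0,0,-2,0,-0.1],[0,0,-2,0,-0.1],[0,0,0,0,-0.1]]}}

```text
time: 17.8
tool_pos: [0.5498, 0.2542, -0.0122]
tool_rot: [-3.141, 0.0, 1.562]
contact_force: [-0.3, 0.1, -0.3]
opening: 0.0504
grip_force: 0.0
```

Request:
{"op": "move_arm", "data": {"rows": [[0,0,0,0,1],[0,0,0,0,1],[0,0,0,0,1],[0,0,0,0,1],[0,0,0,0,1],[0,0,0,0,1]], "newtons": 30}}

```text
time: 18.4
tool_pos: [0.55, 0.2543, -0.0118]
tool_rot: [3.141, -0.0, 1.562]
contact_force: [-0.2, -0.5, 0.6]
opening: 0.0288
grip_force: 30.0
```

Request:
{"op": "move_arm", "data": {"rows": [[0,0,20,0,1],[0,0,30,0,1],[0,0,40,0,1],[0,-20,35,0,1],[0,-40,0,-0.02,1],[-1,-40,0,-0.02,1],[-1,-40,0,-0.02,1],[-1,-40,0,-0.02,1],[-1,-40,0,-0.02,1],[-1,-40,0,-0.02,1],[-1,-40,0,-0.013,1],[0,-40,0,0,1]], "newtons": 50}}

```text
time: 19.6
tool_pos: [0.5436, -0.0873, 0.1131]
tool_rot: [-3.142, -0.0, 1.428]
contact_force: [0.7, -0.3, -1.1]
opening: 0.0282
grip_force: 50.0
```

Request:
{"op": "move_arm", "data": {"rows": [[0,-40,0,0,1],[0,-23,0,0,1],[0,0,0,0,1],[0,0,0,0,1],[0,0,0,0,1]]}}

```text
time: 20.1
tool_pos: [0.5438, -0.1476, 0.113]
tool_rot: [-3.141, -0.0, 1.43]
contact_force: [0.3, 0.3, -0.9]
opening: 0.0284
grip_force: 50.0
```

Request:
{"op": "move_arm", "data": {"rows": [[0,-1,-10,0,1],[0,0,-10,0,1],[0,0,-10,0,1],[0,0,-5,0,1],[0,0,0,0,1],[0,0,0,0,1]]}}

```text
time: 20.7
tool_pos: [0.5441, -0.1497, 0.0781]
tool_rot: [-3.142, -0.0, 1.429]
contact_force: [-0.9, 0.1, -0.6]
opening: 0.0283
grip_force: 50.0
```

Request:
{"op": "move_arm", "data": {"rows": [[0,0,-5,0,1],[0,0,-5,0,1],[0,0,-4,0,1],[0,0,0,0,1]]}}

```text
time: 21.1
tool_pos: [0.5435, -0.1496, 0.0634]
tool_rot: [-3.14, -0.0, 1.429]
contact_force: [0.1, 0.1, -1.5]
opening: 0.0285
grip_force: 50.0
```

Request:
{"op": "move_arm", "data": {"rows": [[0,1,-2,0,1],[0,0,-2,0,1],[0,0,-2,0,1],[0,0,-2,0,1],[0,0,-2,0,1],[0,0,0,0,1]]}}

```text
time: 21.7
tool_pos: [0.5438, -0.1487, 0.0538]
tool_rot: [-3.141, -0.0, 1.429]
contact_force: [1.0, 1.4, -1.2]
opening: 0.0285
grip_force: 50.0
```

Request:
{"op": "move_arm", "data": {"rows": [[0,0,-3,0,1],[0,0,-3,0,1],[0,0,-3,0,1],[0,0,-3,0,1],[0,0,-2,0,1],[0,0,-2,0,1],[0,0,-2,0,1],[0,0,0,0,1],[0,0,0,0,1]]}}

```text
time: 22.6
tool_pos: [0.544, -0.1487, 0.0368]
tool_rot: [3.141, 0.0, 1.429]
contact_force: [-2.5, 1.2, 6.2]
opening: 0.0287
grip_force: 50.0
```

Request:
{"op": "move_arm", "data": {"rows": [[0,0,-2,0,1],[0,0,-2,0,1],[0,0,-1,0,1],[0,0,-1,0,1],[0,0,0,0,1],[0,0,0,0,1]]}}

```text
time: 23.2
tool_pos: [0.5442, -0.1488, 0.0339]
tool_rot: [3.14, 0.001, 1.429]
contact_force: [-10.6, 4.3, 29.3]
opening: 0.0288
grip_force: 50.1
```

Request:
{"op": "move_arm", "data": {"rows": [[-1,0,1,0,1],[0,0,0,0,1],[0,0,0,0,1],[0,0,0,0,1]]}}

```text
time: 23.6
tool_pos: [0.5441, -0.1489, 0.034]
tool_rot: [3.138, 0.001, 1.429]
contact_force: [-4.7, 2.9, 21.0]
opening: 0.0286
grip_force: 50.0
```

Run:
```python
from h import *
s,_=snap('top','t6')
im=cv2.imread('pics/t6.png').astype(int); m=(im[:,:,2]>150)&(im[:,:,1]<60)&(im[:,:,0]<60)
y,x=np.nonzero(m); print(m.sum(),s['contact_force'],s['tool_pos'])
print(workorder.hand_in())
```

```text
252 [-4.69166328  2.93018881 20.99752805] [ 0.54406759 -0.14886557  0.03403071]
the job is handed in; nothing more can be done
None
```

I pulled the lever to its stop and eased it back to rest. The gear is meshed and pushed fully home, still gripped at 50 N and held down with about 21 N. The job is handed in, but no verdict came back.

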